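Fit the tube head on the vortex mixer and hold it down on its touch switch

ROBOT

A 6-joint arm with a two-finger parallel gripper is mounted at the origin on the work surface. World frame = base frame: x ahead of the robot, y to its left, z up, the work surface at z = 0. Lengths are in mm, angles in rad, forces in N, time in s.
With the tool pointing down it reaches from about 350 to 975 mm from the base axis. Payload 7.1 kg.
Tool frame: the origin (TCP) lies between the finger pads, 19 mm behind the fingertips; this is the grasp point; z points along the fingers, y is the direction in which the jaws open and shut (so a half turn about z gives the same grasp; the last joint's range is limited). The gripper opens to 88 mm and grips with 3 to 60 N. Pads are 20 mm wide; open, the fingers measure 115 mm over their backs; the gripper's body (75 mm by 178 mm) begins 61 mm behind the grasp point.
Start: joints at [1.107, 0.423, 1.63, -0, 1.089, -0.019], TCP at [268.891, 564.183, 241.375] pointing down, gripper open.
Joint ranges: [-3, 3], [-0.9, 2.11], [0.09, 2.58], [-1.31, 4.45], [0.11, 2.69], [-2.54, 2.54]. Speed limits (rad/s): [2.39, 2.39, 3.01, 3.14, 3.14, 3.14].

INTERFACE

Orientations are given as a rotation vector (axis times angle).
In Python, from workcell import ctrl gives the robot as it stands.
- The arm moves only by the shell command python3 -m inch 'ROWS' [OPENING]. ROWS is JSON, a list of rows, each an object with "xyz": the shift along the tool's x, y, z in cm, a list of three; "spin": the turn about the tool's z in degrees. A call has 1 to 20 rows; each row is the pose to reach, as a shift and turn from the pose measured when the call began, along the tool's axes at that moment; what a row does not reach only later rows make up. A row lasts 1/10 s, in which the tool goes at most 50 mm and 8.59 degrees, less where a joint would pass 70% of its speed; a pose out of reach is approached as far as the arm can. A call with a gripper value outside its range is refused whole. OPENING is the closure, from 0 (fully open) to 1 (shut), set as the call begins (- or left out, the last holds). The fingers move at their own pace and stop on an object; the grip force is fixed at half the most. Time passes only in rows, so rows that repeat a pose let the fingers close. It gives the time, the measured TCP pose, the force and the opening at its end, in the units of the state.
- ctrl.get_obs(): the state, without advancing time (a new reading comes with each control period).
- ctrl.get_image(name): name is "scene" or "side" or "wrist"; returns the picture (480x640x3 uint8, red, green, blue); there is no depth.
- ctrl.camera_info(name): a dict with "camera_matrix" (3x3 intrinsics, pixels), "R" (3x3) and "t" (3): a world point X has camera coordinates R X + t; the wrist camera has in their place "hand_eye" (4x4, takes a point from camera to tool coordinates, whose origin is the TCP and whose axes are the flange's). Camera axes: x right, y down, z forward; pixel columns grow to the right and rows downward; lengths in mm; the calibration is good to about 2 mm. A picture is of the moment at which its call begins: read the wrist's pose just before it. camera_info takes no time and is no camera call.
- ctrl.close_job(): hands the job in, once; it reports no verdict.
The state is a dict: "t": time; "qpos": joint angles; "qvel": joint speeds; "joint_torque": joint torques, N m; "ee_pos": TCP position; "orientation": TCP orientation; "ft_force": force on the tool from outside, world axes, zero at the start; "moment": the same for the moment, N m; "width": finger opening in mm.
Only numpy, scipy, OpenCV 4.12 (cv2) and the standard library are available. Lean on these libraries where they do the work, as an engineer would, in place of code of your own. Each camera call takes 0.05 s, during which the arm holds its last target. There are 200 camera calls.

TASK

Pick up the white microtube head by its stem, keep it upright and set it on the blue vortex mixer: slide it about lightly until its hole finds the spindle hidden beneath and it drops on, without pressing the touch switch on before then. Then press the head fully down, firmly but not hard, so that the touch switch is on, and finish still holding it down there while a colleague turns up the speed. Leave the rubber cup, tube box, tube rack and bottle where they are.

Things in the scene. Friction and masses are not known exactly. Their poses are not given: they have to be found in the camera images.
- head: loose microtube head, about 180 g: white disc 76 mm across, 30 mm thick, with eight closed tubes (coloured caps reach 40 mm above the underside) and a round upright orange stem 18 mm across reaching 82 mm. In the middle of the flat underside a plain round blind hole, 12 mm across, 18 mm deep. Origin: centre of underside, at the hole's mouth; z up. Round: yaw does not matter
- head_stem (a point): point on the stem's axis 64 mm above the underside: where to grip (TCP) from above; the fingertips then pass 5 mm above the tube caps
- mixer: vortex mixer, fixed to the bench: blue housing 165 x 125 mm, 118 mm high, sloping white control panel on its -x side; on top a black conical rubber boot 80 mm across (its top 132 mm high, 54 mm across), and above it the spindle. Origin: centre of the underside, on the vertical motor axis; z up
- mixer_axis (a point): point on the vertical motor axis 142 mm above the bench, level with the top of the spindle's aluminium flange (flat disc, 40 mm across) when up. A head that is on rests on this flange: underside at 142 mm, 137 mm when pressed fully down.
- mixer_tip (a point): point on the motor axis 156 mm above the bench, level with the tip of the spindle pin when up. The steel pin, 10 mm across, 14 mm tall, rim bevelled 1 mm, stands in the middle of the flange. Pin and flange are eccentric: centred 3 mm off the motor axis, in a direction that differs each time and is not given: find it by feel or by eye. It yields sideways (turning) only above about 10 N
- touch (a joint): downward travel of the spindle with its flange, m: 0 up, 0.005 fully down. Sprung: starts to move at about 5 N downward push (the head's own weight, 2 N, does not move it), takes about 9 N for 3.5 mm, beyond which the touch switch is on, and about 10.5 N at the 5 mm stop; springs back when let go. More than 40 N would hurt the bearing
- cup: bystander: grey rubber cup head, 50 mm across, 34 mm high, on the bench; origin: centre of underside
- box: bystander: yellow tube box 136 x 136 mm, 51 mm high; origin: centre of underside
- rack: bystander: black tube rack 75 x 200 mm, 32 mm high, with four capped tubes reaching 54 mm; origin: centre of underside
- bottle: bystander: white bottle with blue cap, 52 mm across, 145 mm high; origin: centre of underside
Mind the look-alikes: they are no part of the job. Leave any green or pink look-alike of the head alone.

How it is judged (in metres and radians):
On the way, in this order (a step that is already met when the one before it is completed fails the run):
1. the head is lifted clear of the bench (height (world z) of head above 0.05 m), for 0.2 s.
2. the head has dropped on: over the spindle pin by more than 6 mm, with the touch switch not yet pressed (under 2 mm) (z of head in the frame of mixer between 0.13 and 0.15 m and horizontal distance between head and mixer_axis below 0.0065 m and angle between head's own z axis and vertical below 0.12 rad and value of joint touch below 0.002 m), for 0.1 s.
At the end, for the whole second after the job is handed in: The head is on the spindle (within 6.5 mm of the motor axis, upright within 0.06 rad, underside under 139.5 mm above the mixer's foot) and still pressed down by the fingers, at rest: touch travel over 3.5 mm, over 6 N on it. Bystanders within 20 mm of their start, bottle upright (value of joint touch above 0.0035 m and z of head in the frame of mixer between 0.13 and 0.1395 m and horizontal distance between head and mixer_axis below 0.0065 m and angle between head's own z axis and vertical below 0.06 rad and contact force between head and mixer above 6 N and contact force between the fingers and head above 2 N and linear speed of head below 0.02 m/s and distance of each of cup, box, rack, bottle from where it was at the start of the episode below 0.02 m and angle between bottle's own z axis and vertical below 0.2 rad); the arm keeps its last pose, push and grip.
It fails at once if the touch switch pressed on while the head is not on the spindle (value of joint touch above 0.0035 m and z of head in the frame of mixer above 0.1445 m).
It fails at once if more than 40 N between head and mixer (contact force between head and mixer above 40 N).
It fails at once if the head tipped by more than 0.5 rad (angle between head's own z axis and vertical above 0.5 rad).
It fails at once if the cup, box, rack or bottle pushed more than 20 mm, or the bottle tipped (not (distance of each of cup, box, rack, bottle from where it was at the start of the episode below 0.02 m and angle between bottle's own z axis and vertical below 0.2 rad)).
It also fails if it takes over 58 s, if anything falls off the work surface, if the arm or the gripper's body presses on something with over 40 N, if the wrist force passes 120 N, or if a joint passes its speed limit or range.

## Working session

There is one attempt and no reset: what is moved stays moved. The work goes in short steps, Python scripts to look and compute and a shell command to move; the robot and the scene stay as the last step left them, time stands still between calls to the robot, and variables do not carry over. Pictures are saved under pics/ and viewed, about 8 in all and at most 12, crops included, and the job is handed in when it is done.

```bash
mkdir -p pics; ls; python3 - <<'E'
from workcell import ctrl
import cv2,numpy as np
for n in("scene","side","wrist"):
    im=ctrl.get_image(n); cv2.imwrite(f"pics/{n}0.png",im[:,:,::-1]); c=ctrl.camera_info(n)
    print(n,{k:np.round(v,3).tolist() for k,v in c.items()})
o=ctrl.get_obs();print({k:np.round(v,3).tolist() for k,v in o.items()})
E
```

```text
pics
scene {'camera_matrix': [[486.805, 0.0, 316.179], [0.0, 486.805, 246.194], [0.0, 0.0, 1.0]], 'R': [[0.741, 0.671, 0.007], [0.499, -0.543, -0.675], [-0.449, 0.504, -0.737]], 't': [-401.419, -195.656, 1383.45]}
side {'camera_matrix': [[524.374, 0.0, 325.092], [0.0, 524.374, 234.533], [0.0, 0.0, 1.0]], 'R': [[0.835, -0.55, -0.005], [-0.382, -0.573, -0.725], [0.396, 0.607, -0.689]], 't': [-481.191, 299.664, 1047.818]}
wrist {'camera_matrix': [[374.337, 0.0, 325.39], [0.0, 374.337, 239.701], [0.0, 0.0, 1.0]], 'hand_eye': [[-0.001, -0.961, -0.276, 74.442], [1.0, -0.001, 0.0, 0.443], [-0.0, -0.276, 0.961, -143.367], [0.0, 0.0, 0.0, 1.0]]}
{'t': 0.15, 'qpos': [1.107, 0.424, 1.631, -0.0, 1.089, -0.019], 'qvel': [-0.0, -0.003, -0.001, -0.001, 0.002, 0.001], 'joint_torque': [-0.001, -54.498, -27.392, 0.064, 0.021, -0.0], 'ee_pos': [268.727, 563.824, 240.794], 'orientation': [-0.693, -3.064, 0.002], 'ft_force': [-0.48, -0.075, -0.333], 'moment': [0.019, -0.018, -0.037], 'width': 87.79}
```

View pics/scene0.png

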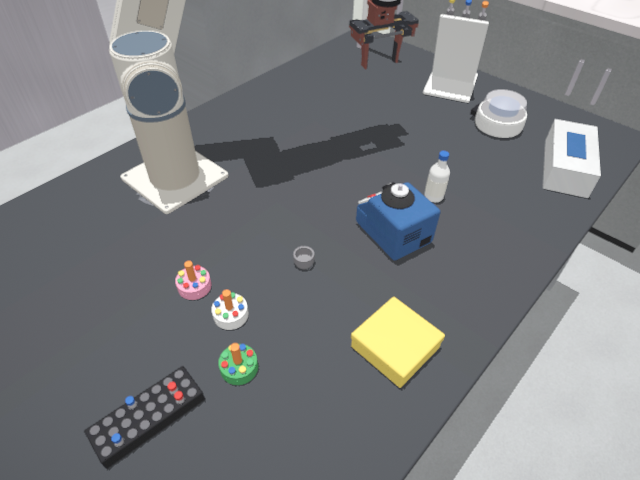

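View pics/side0.png

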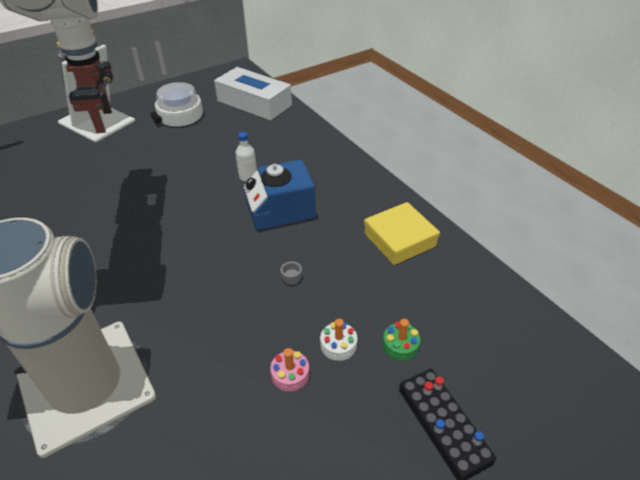

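Scene candidates are pink (193,281), white (230,310) and green (238,364). In the side view they are pink (290,370), white (339,340) and green (402,340). By the description I want the white one. The mixer spindle is at scene (400,189), side (275,171).

```bash
cat > h.py <<'E'
import cv2,numpy as np
from workcell import ctrl
from scipy.spatial.transform import Rotation as Ro
def ray(n,uv,o=None):
    c=ctrl.camera_info(n);K=np.array(c["camera_matrix"]);d=np.linalg.inv(K)@[*uv,1]
    if n=="wrist":
        H=np.array(c["hand_eye"]);R=Ro.from_rotvec(o["orientation"]).as_matrix()
        return R@H[:3,3]+o["ee_pos"],R@H[:3,:3]@d
    R=np.array(c["R"]);return -R.T@np.array(c["t"]),R.T@d
def plane(n,uv,z,o=None):
    p,d=ray(n,uv,o);return p+d*(z-p[2])/d[2]
def tri(a,b):
    (p,d),(q,e)=a,b
    s=np.linalg.lstsq(np.c_[d,-e],q-p,rcond=None)[0];return (p+s[0]*d+q+s[1]*e)/2, np.linalg.norm(p+s[0]*d-q-s[1]*e)
E
python3 - <<'E'
from h import *
c={}
for n,seeds in(("scene",[(193,281),(230,310),(238,364)]),("side",[(290,370),(339,340),(402,340)])):
    im=cv2.imread(f"pics/{n}0.png");hsv=cv2.cvtColor(im,cv2.COLOR_BGR2HSV)
    m=cv2.inRange(hsv,(5,150,60),(15,255,255));c[n]=[]
    for s in seeds:
        mm=np.zeros_like(m);cv2.circle(mm,s,26,255,-1);mm&=m
        k,l,st,ce=cv2.connectedComponentsWithStats(mm);i=1+st[1:,4].argmax();c[n].append(ce[i]);
    print(n,np.round(c[n],1).tolist())
for a,b,nm in zip(c["scene"],c["side"],"pwg"):print(nm,tri(ray("scene",a),ray("side",b)))
for nm,a,b in(("spindle",(400,189),(275,171)),("cup",(304,258),(291,272))):print(nm,tri(ray("scene",a),ray("side",b)))
for z in(0,51):print("bottle/box",plane("scene",(437,197),0),plane("scene",(398,338),51))
a=cv2.imread("pics/scene0.png");b=cv2.imread("pics/side0.png")
f=lambda i,x,y:cv2.resize(i[y-40:y+40,x-50:x+50],(400,320),interpolation=cv2.INTER_CUBIC)
cv2.imwrite("pics/crop1.png",np.vstack([np.hstack([f(a,230,310),f(b,339,340)])[:280],np.hstack([f(a,400,200),f(b,275,180)])]))
E
```

```text
scene [[190.1, 272.3], [227.4, 301.3], [236.3, 356.1]]
side [[288.4, 357.9], [338.5, 328.1], [402.8, 328.3]]
p (array([ 354.96638655, -208.47433096,   57.17541032]), np.float64(3.6814485888758646))
w (array([ 476.2405703 , -204.59700853,   57.95699212]), np.float64(4.315167892783839))
g (array([ 586.352595  , -277.29908879,   56.04588894]), np.float64(5.256013375459812))
spindle (array([583.3478025 , 243.13567684, 139.81297101]), np.float64(6.317038819407634))
cup (array([490.1512214 ,  14.28522153,  20.72522957]), np.float64(1.9427035964954513))
bottle/box [594.98358947 434.75620617   0.        ] [792.3238312  -33.59601682  51.        ]
bottle/box [594.98358947 434.75620617   0.        ] [792.3238312  -33.59601682  51.        ]
```

View pics/crop1.png

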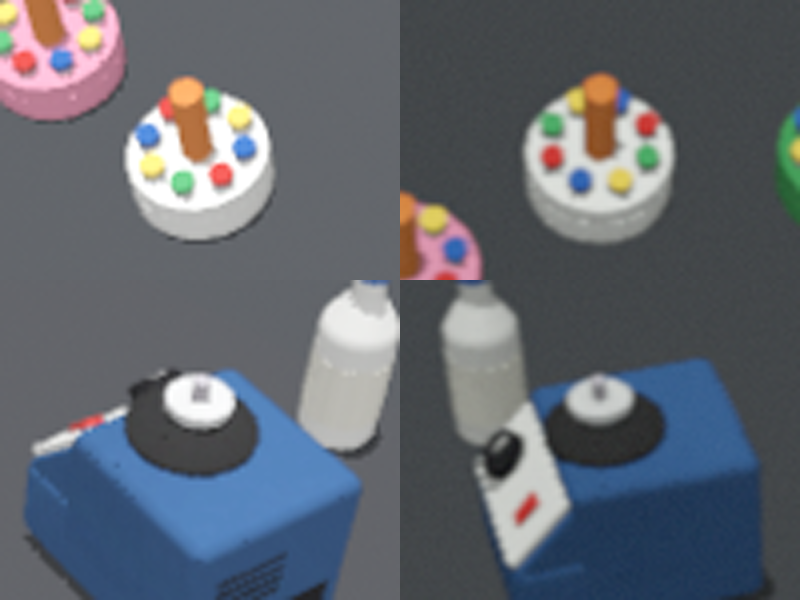

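The crop confirms the white disc with its orange stem, at about (476,-205). It also shows a clear pin on the white flange, so I can measure the eccentricity by eye. I'll fly over the mixer first and look with the wrist camera.

```bash
P='{"xyz":[-42.2,-15.4,-2.5],"spin":0}'; python3 -m inch '[{"xyz":[-42.2,-15.4,-2.5],"spin":0},{"xyz":[-42.2,-15.4,-2.5],"spin":0},{"xyz":[-42.2,-15.4,-2.5],"spin":0},{"xyz":[-42.2,-15.4,-2.5],"spin":0},{"xyz":[-42.2,-15.4,-2.5],"spin":0},{"xyz":[-42.2,-15.4,-2.5],"spin":0},{"xyz":[-42.2,-15.4,-2.5],"spin":0},{"xyz":[-42.2,-15.4,-2.5],"spin":0},{"xyz":[-42.2,-15.4,-2.5],"spin":0},{"xyz":[-42.2,-15.4,-2.5],"spin":0},{"xyz":[-42.2,-15.4,-2.5],"spin":0},{"xyz":[-42.2,-15.4,-2.5],"spin":0},{"xyz":[-42.2,-15.4,-2.5],"spin":0}]'
python3 - <<'E'
from h import *
o=ctrl.get_obs();im=ctrl.get_image("wrist")[:,:,::-1];cv2.imwrite("pics/w1.png",im)
print(o["ee_pos"],o["orientation"],o["ft_force"],o["t"])
E
```

```text
t: 1.45
ee_pos: [582.3, 244.4, 265.7]
orientation: [-0.69, -3.064, 0.002]
ft_force: [-0.2, 0.1, -0.1]
width: 87.9
[582.27897428 244.42768624 265.7354176 ] [-6.90037864e-01 -3.06384801e+00  2.17046374e-03] [-0.19481591  0.14143087 -0.08390508] 1.45
```

View pics/w1.png

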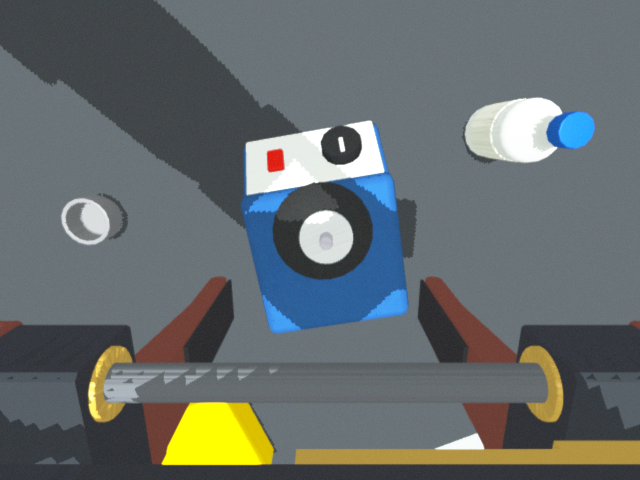

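The wrist view shows the flange at about (326,238), with the pin at its middle and the boot at about (323,230). I'll fit ellipses to them.

```bash
python3 - <<'E'
from h import *
o=dict(ee_pos=np.array([582.279,244.428,265.735]),orientation=[-0.690038,-3.063848,0.00217])
im=cv2.imread("pics/w1.png");hsv=cv2.cvtColor(im,cv2.COLOR_BGR2HSV)
R=np.zeros(im.shape[:2],np.uint8);cv2.circle(R,(326,236),45,255,-1)
def fit(m):
    c=max(cv2.findContours(m,cv2.RETR_EXTERNAL,cv2.CHAIN_APPROX_NONE)[0],key=cv2.contourArea);c=cv2.convexHull(c);return c,cv2.fitEllipse(c)
c,e=fit(cv2.inRange(hsv,(0,0,120),(180,80,255))&R)
P=np.array([plane("wrist",p[0],142,o) for p in c]);
def circ(P):
    s=np.linalg.lstsq(np.c_[2*P[:,:2],np.ones(len(P))],(P[:,:2]**2).sum(1),rcond=None)[0];return s[:2],np.sqrt(s[2]+s[:2]@s[:2])
print("flange",e,circ(P))
R[:]=0;cv2.circle(R,(326,232),60,255,-1)
c,e=fit(cv2.inRange(hsv,(0,0,0),(180,255,75))&R&~cv2.inRange(hsv,(95,120,0),(125,255,255)))
print("boot",e,circ(np.array([plane("wrist",p[0],118,o) for p in c])))
print("pin tip",plane("wrist",(326,238.5),156,o))
f=cv2.resize(im[200:280,286:366],(560,560),interpolation=cv2.INTER_NEAREST);cv2.imwrite("pics/w1c.png",f)
E
```

```text
flange ((325.6826171875, 236.6692657470703), (54.072532653808594, 54.419010162353516), 107.94933319091797) (array([582.78482473, 244.74912825]), np.float64(20.474350967918024))
boot ((322.3254089355469, 230.5987548828125), (96.00904846191406, 99.0520248413086), 87.12948608398438) (array([584.00080882, 241.12311813]), np.float64(39.87379824326463))
pin tip [580.21842101 246.22277655 156.        ]
```

View pics/w1c.png

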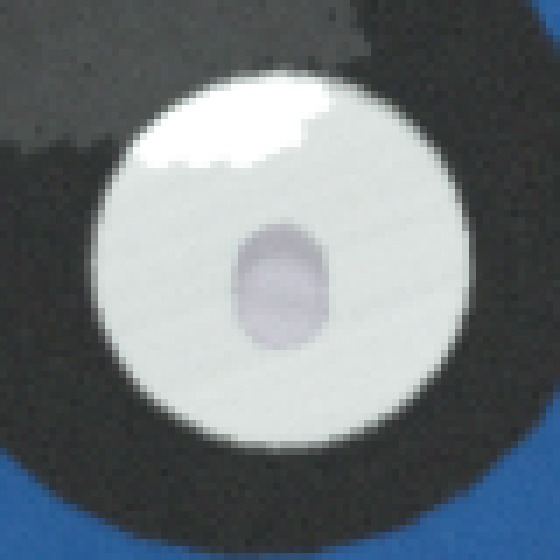

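Flange centre is (582.8,244.7), and the pin tip seen at row ~243 agrees at about (582.8,245). The boot axis is (584,241), so the offset is about 3 mm as expected. Next is the head.

```bash
python3 -m inch '[{"xyz":[-9.7,-45.1,5.5],"spin":0},{"xyz":[-9.7,-45.1,5.5],"spin":0},{"xyz":[-9.7,-45.1,5.5],"spin":0},{"xyz":[-9.7,-45.1,5.5],"spin":0},{"xyz":[-9.7,-45.1,5.5],"spin":0},{"xyz":[-9.7,-45.1,5.5],"spin":0},{"xyz":[-9.7,-45.1,5.5],"spin":0},{"xyz":[-9.7,-45.1,5.5],"spin":0},{"xyz":[-9.7,-45.1,5.5],"spin":0},{"xyz":[-9.7,-45.1,5.5],"spin":0},{"xyz":[-9.7,-45.1,5.5],"spin":0},{"xyz":[-9.7,-45.1,5.5],"spin":0},{"xyz":[-9.7,-45.1,5.5],"spin":0},{"xyz":[-9.7,-45.1,5.5],"spin":0}]'
cat > m.py <<'E'
from h import *
import sys
o=ctrl.get_obs();im=ctrl.get_image("wrist")[:,:,::-1].copy();cv2.imwrite("pics/w2.png",im)
print(o["ee_pos"],o["orientation"],o["ft_force"],o["t"])
# white disc -> hull -> circle at z=30
m=cv2.inRange(cv2.cvtColor(im,cv2.COLOR_BGR2HSV),(0,0,140),(180,50,255))
for c in cv2.findContours(m,cv2.RETR_EXTERNAL,cv2.CHAIN_APPROX_NONE)[0]:
    if cv2.contourArea(c)>1500:
        e=cv2.minEnclosingCircle(c);print(e,cv2.contourArea(c),plane("wrist",e[0],28,o))
m=cv2.inRange(cv2.cvtColor(im,cv2.COLOR_BGR2HSV),(5,150,60),(15,255,255))
k,l,st,ce=cv2.connectedComponentsWithStats(m)
for i in range(1,k):
    if st[i,4]>100:print("orange",st[i],ce[i],plane("wrist",ce[i],60,o))
E
python3 m.py
```

```text
t: 2.9
ee_pos: [477.3, -203.1, 211.7]
orientation: [-0.686, -3.065, 0.002]
ft_force: [0.0, -0.2, -0.6]
width: 87.7
[ 477.29307412 -203.12874742  211.6539853 ] [-6.86169921e-01 -3.06529172e+00  1.88982902e-03] [ 0.01191585 -0.20347928 -0.55817254] 2.9
((324.0, 213.72093200683594), 43.29072189331055) 5649.0 [ 472.76373524 -202.06661662   28.        ]
((570.7842407226562, 120.21578979492188), 33.902549743652344) 2956.5 [488.62360334  17.6112294   28.        ]
((254.29507446289062, 84.28278350830078), 50.34672164916992) 5143.5 [ 351.6662544  -207.40066941   28.        ]
orange [243  70  23  28 128] [257.140625   86.2109375] [ 359.44933856 -202.5584735    60.        ]
```

View pics/w2.png

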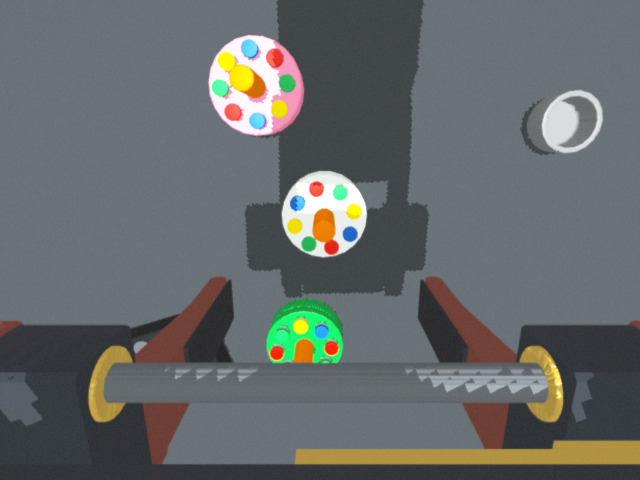

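White disc is centred at (324,214), with its stem top at about (324,231). Pink and green are clear of the jaw direction.

```bash
python3 - <<'E'
from h import *
o=dict(ee_pos=np.array([477.293,-203.129,211.654]),orientation=[-0.68617,-3.06529,0.00189])
a=plane("wrist",(324,231),82,o);b=plane("wrist",(324,213.7),29,o);print(a,b)
R=Ro.from_rotvec(o["orientation"]).as_matrix();
for p in(a,b):print(R.T@(np.r_[p[:2],64]-o["ee_pos"]))
E
```

```text
[ 474.45105215 -202.59409914   82.        ] [ 472.5550423 -201.9632232   29.       ]
[  2.77408609  -0.54017507 147.65527136]
[  4.75811416  -0.77785134 147.65590503]
```

```bash
python3 -m inch '[{"xyz":[0.37,-0.06,3],"spin":0},{"xyz":[0.37,-0.06,6],"spin":0},{"xyz":[0.37,-0.06,9],"spin":0},{"xyz":[0.37,-0.06,12],"spin":0},{"xyz":[0.37,-0.06,13.5],"spin":0},{"xyz":[0.37,-0.06,14.4],"spin":0},{"xyz":[0.37,-0.06,14.8],"spin":0},{"xyz":[0.37,-0.06,14.8],"spin":0},{"xyz":[0.37,-0.06,14.8],"spin":0}]'
python3 -m inch '[{"xyz":[0,0,0],"spin":0},{"xyz":[0,0,0],"spin":0},{"xyz":[0,0,0],"spin":0},{"xyz":[0,0,0],"spin":0},{"xyz":[0,0,0],"spin":0},{"xyz":[0,0,0],"spin":0},{"xyz":[0,0,0],"spin":0},{"xyz":[0,0,0],"spin":0},{"xyz":[0,0,0],"spin":0},{"xyz":[0,0,0],"spin":0}]' 1
```

```text
t: 3.85
ee_pos: [474.1, -202.6, 64.4]
orientation: [0.686, 3.065, -0.002]
ft_force: [-0.1, -1.0, 1.8]
width: 87.9
t: 4.85
ee_pos: [474.1, -202.5, 64.3]
orientation: [0.686, 3.065, -0.002]
ft_force: [-0.3, -0.4, 0.0]
width: 17.5
```

```bash
python3 -m inch '[{"xyz":[0,0,-1],"spin":0},{"xyz":[0,0,-3],"spin":0},{"xyz":[0,0,-6],"spin":0},{"xyz":[0,0,-9],"spin":0},{"xyz":[0,0,-13],"spin":0},{"xyz":[0,0,-17],"spin":0},{"xyz":[0,0,-20],"spin":0},{"xyz":[0,0,-20],"spin":0},{"xyz":[0,0,-20],"spin":0},{"xyz":[0,0,-20],"spin":0}]'
python3 - <<'E'
from h import *
o=ctrl.get_obs();im=ctrl.get_image("wrist")[:,:,::-1];cv2.imwrite("pics/w3.png",im)
print(o["ee_pos"],o["orientation"],o["ft_force"],o["t"])
E
```

```text
t: 5.85
ee_pos: [473.0, -201.7, 262.9]
orientation: [-0.686, -3.064, 0.001]
ft_force: [0.3, -0.7, -1.7]
width: 17.6
[ 472.95096224 -201.70956683  262.92076875] [-6.85780983e-01 -3.06389352e+00  1.42537738e-03] [ 0.28439065 -0.67178552 -1.73607837] 5.85
```

View pics/w3.png

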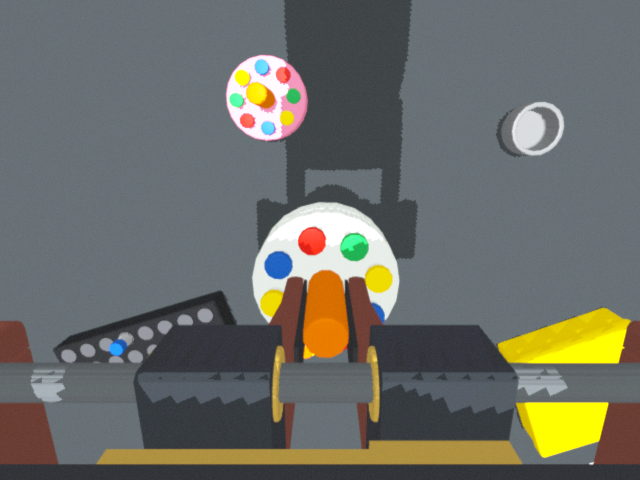

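```bash
python3 - <<'E'
from h import *
c=ctrl.camera_info("wrist");H=np.array(c["hand_eye"]);K=np.array(c["camera_matrix"])
def T(uv,z):
    d=H[:3,:3]@np.linalg.inv(K)@[*uv,1];p=H[:3,3];return (p+d*(z-p[2])/d[2]).round(2)
print("stem bottom edge(-9)",T((326.5,356),-18),"L/R",T((306,335),-18),T((348,335),-18))
print("disc +x edge(+38) under/top",T((326,202.5),64),T((326,202.5),34))
print("disc L/R at top plane",T((252.5,277),34),T((399.5,277),34))
E
```

```text
stem bottom edge(-9) [ -7.91   0.86 -18.  ] L/R [  1.12  -6.85 -18.  ] [  1.11   8.94 -18.  ]
disc +x edge(+38) under/top [36.52  0.82 64.  ] [42.    0.77 34.  ]
disc L/R at top plane [  3.78 -36.54  34.  ] [ 3.73 38.07 34.  ]
```

```bash
python3 -m inch '[{"xyz":[9.1,45,0],"spin":0},{"xyz":[9.1,45,0],"spin":0},{"xyz":[9.1,45,0],"spin":0},{"xyz":[9.1,45,0],"spin":0},{"xyz":[9.1,45,0],"spin":0},{"xyz":[9.1,45,0],"spin":0},{"xyz":[9.1,45,0],"spin":0},{"xyz":[9.1,45,0],"spin":0},{"xyz":[9.1,45,0],"spin":0},{"xyz":[9.1,45,0],"spin":0},{"xyz":[9.1,45,1],"spin":0},{"xyz":[9.1,45,2],"spin":0},{"xyz":[9.1,45,3],"spin":0},{"xyz":[9.1,45,3],"spin":0},{"xyz":[9.1,45,3],"spin":0}]'
python3 -c "
from h import *
o=ctrl.get_obs();print(o['ee_pos'],o['ft_force'])
R=Ro.from_rotvec(o['orientation']).as_matrix();print(R.round(4));print(R.T@(np.array([582.4,244,224])-o['ee_pos']))"
```

```text
t: 7.4
ee_pos: [582.2, 242.9, 231.8]
orientation: [-0.688, -3.062, 0.002]
ft_force: [0.4, 0.1, -1.7]
width: 17.7
[582.19813282 242.90298057 231.81143065] [ 0.44692029  0.14637927 -1.66771166]
[[-9.039e-01  4.277e-01 -3.600e-03]
 [ 4.277e-01  9.039e-01 -7.000e-04]
 [ 3.000e-03 -2.200e-03 -1.000e+00]]
[0.26358715 1.0948752  7.80989251]
```

```bash
python3 -m inch '[{"xyz":[0.03,0.11,0.3],"spin":0},{"xyz":[0.03,0.11,0.6],"spin":0},{"xyz":[0.03,0.11,0.9],"spin":0},{"xyz":[0.03,0.11,0.9],"spin":0},{"xyz":[0.03,0.11,0.9],"spin":0}]'
python3 -m inch '[{"xyz":[0,0,0.05],"spin":0},{"xyz":[0,0,0.1],"spin":0},{"xyz":[0,0,0.15],"spin":0},{"xyz":[0,0,0.15],"spin":0}]'
```

```text
t: 7.9
ee_pos: [582.3, 244.0, 222.8]
orientation: [-0.688, -3.062, 0.002]
ft_force: [0.2, 0.7, -0.7]
width: 17.5
t: 8.3
ee_pos: [582.3, 244.1, 221.3]
orientation: [-0.688, -3.062, 0.002]
ft_force: [0.5, -0.3, -2.0]
width: 17.5
```

```bash
python3 -m inch '[{"xyz":[0,0,0.05],"spin":0},{"xyz":[0,0,0.1],"spin":0},{"xyz":[0,0,0.1],"spin":0}]'
python3 -m inch '[{"xyz":[0,0,0.05],"spin":0},{"xyz":[0,0,0.1],"spin":0},{"xyz":[0,0,0.1],"spin":0}]'
```

```text
t: 8.6
ee_pos: [582.3, 244.0, 220.2]
orientation: [-0.688, -3.062, 0.003]
ft_force: [-0.2, -0.1, -2.5]
width: 17.4
t: 8.9
ee_pos: [582.2, 244.0, 219.0]
orientation: [-0.688, -3.062, 0.003]
ft_force: [-1.3, -0.5, -1.5]
width: 17.4
```

```bash
python3 -m inch '[{"xyz":[0,0,0.05],"spin":0},{"xyz":[0,0,0.1],"spin":0},{"xyz":[0,0,0.1],"spin":0}]'
```

```text
t: 9.2
ee_pos: [582.1, 244.0, 217.9]
orientation: [-0.688, -3.062, 0.003]
ft_force: [0.6, -0.5, -2.2]
width: 17.5
```

```bash
python3 -m inch '[{"xyz":[0,0,0.1],"spin":0},{"xyz":[0,0,0.2],"spin":0},{"xyz":[0,0,0.2],"spin":0}]'
python3 -m inch '[{"xyz":[0,0,0.1],"spin":0},{"xyz":[0,0,0.2],"spin":0},{"xyz":[0,0,0.2],"spin":0}]'
```

```text
t: 9.5
ee_pos: [582.0, 243.9, 215.8]
orientation: [-0.687, -3.061, 0.003]
ft_force: [0.5, 0.1, -1.3]
width: 17.7
t: 9.8
ee_pos: [581.9, 243.9, 213.5]
orientation: [-0.687, -3.061, 0.003]
ft_force: [-0.3, 0.5, -2.2]
width: 17.5
```

The head is now about 7 mm below pin-tip level with no force, so it has dropped over the pin. I'll carry on to the flange and pause there.

```bash
python3 -m inch '[{"xyz":[-0.02,0.01,0.1],"spin":0},{"xyz":[-0.02,0.01,0.2],"spin":0},{"xyz":[-0.02,0.01,0.3],"spin":0},{"xyz":[-0.02,0.01,0.4],"spin":0},{"xyz":[-0.02,0.01,0.4],"spin":0},{"xyz":[-0.02,0.01,0.4],"spin":0}]'
python3 -m inch '[{"xyz":[0,0,0.1],"spin":0},{"xyz":[0,0,0.2],"spin":0},{"xyz":[0,0,0.2],"spin":0},{"xyz":[0,0,0.2],"spin":0}]'
```

```text
t: 10.4
ee_pos: [582.1, 243.9, 209.5]
orientation: [-0.687, -3.061, 0.003]
ft_force: [-0.1, 0.8, -2.8]
width: 17.5
t: 10.8
ee_pos: [582.1, 243.9, 207.5]
orientation: [-0.687, -3.061, 0.003]
ft_force: [0.3, -0.5, -0.9]
width: 17.8
```

```bash
python3 - <<'E'
from h import *
a=ctrl.get_image("scene")[:,:,::-1];b=ctrl.get_image("side")[:,:,::-1]
f=lambda i,x,y:cv2.resize(i[y-60:y+60,x-40:x+40],(400,600),interpolation=cv2.INTER_CUBIC)
cv2.imwrite("pics/c4.png",np.hstack([f(a,400,190),f(b,275,170)]))
E
```

```text
(no output)
```

View pics/c4.png

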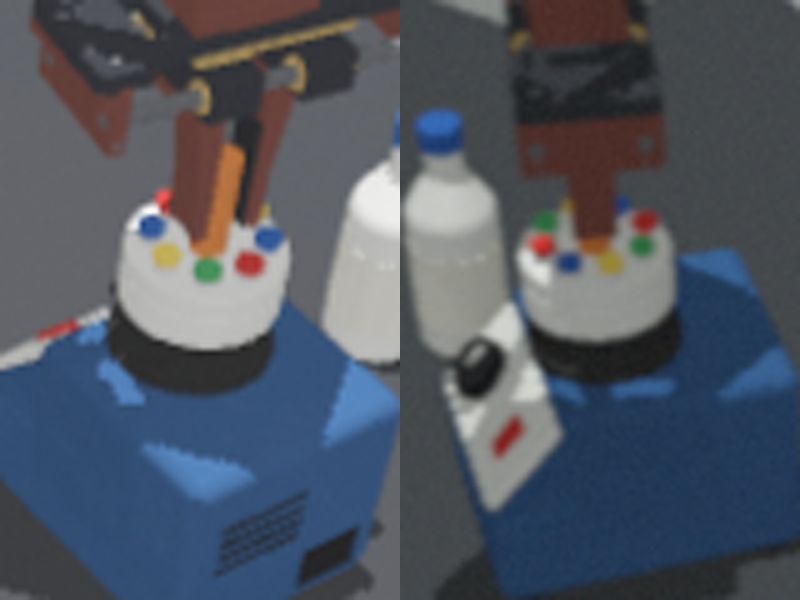

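The head sits level on the spindle, just above the boot. Now I'll press it down in small steps.

```bash
python3 -m inch '[{"xyz":[0,0,0.1],"spin":0},{"xyz":[0,0,0.2],"spin":0},{"xyz":[0,0,0.2],"spin":0},{"xyz":[0,0,0.2],"spin":0}]'
python3 -m inch '[{"xyz":[0,0,0.1],"spin":0},{"xyz":[0,0,0.2],"spin":0},{"xyz":[0,0,0.2],"spin":0},{"xyz":[0,0,0.2],"spin":0}]'
```

```text
t: 11.3
ee_pos: [582.3, 244.0, 206.0]
orientation: [-0.687, -3.061, 0.003]
ft_force: [-1.0, -0.2, 4.2]
width: 18.0
t: 11.7
ee_pos: [582.3, 244.0, 204.2]
orientation: [-0.688, -3.062, 0.003]
ft_force: [-3.0, -0.7, 5.7]
width: 17.7
```

```bash
python3 -m inch '[{"xyz":[0,0,0.1],"spin":0},{"xyz":[0,0,0.15],"spin":0},{"xyz":[0,0,0.15],"spin":0},{"xyz":[0,0,0.15],"spin":0}]'
python3 -m inch '[{"xyz":[0,0,0.05],"spin":0},{"xyz":[0,0,0.1],"spin":0},{"xyz":[0,0,0.1],"spin":0},{"xyz":[0,0,0.1],"spin":0}]'
```

```text
t: 12.1
ee_pos: [582.3, 244.0, 203.1]
orientation: [-0.687, -3.062, 0.003]
ft_force: [-2.8, -1.8, 6.4]
width: 17.6
t: 12.5
ee_pos: [582.4, 244.0, 202.5]
orientation: [-0.687, -3.062, 0.003]
ft_force: [-1.7, -1.4, 6.6]
width: 17.4
```

```bash
python3 -m inch '[{"xyz":[0,0,0.05],"spin":0},{"xyz":[0,0,0.1],"spin":0},{"xyz":[0,0,0.1],"spin":0},{"xyz":[0,0,0.1],"spin":0}]'
python3 -m inch '[{"xyz":[0,0,0.05],"spin":0},{"xyz":[0,0,0.1],"spin":0},{"xyz":[0,0,0.1],"spin":0},{"xyz":[0,0,0.1],"spin":0}]'
```

```text
t: 12.9
ee_pos: [582.4, 244.0, 202.0]
orientation: [-0.688, -3.062, 0.002]
ft_force: [-3.4, -1.7, 8.2]
width: 17.4
t: 13.3
ee_pos: [582.4, 244.0, 201.6]
orientation: [-0.688, -3.062, 0.002]
ft_force: [-2.9, -1.4, 8.5]
width: 17.4
```

```bash
python3 -m inch '[{"xyz":[0,0,0.1],"spin":0},{"xyz":[0,0,0.15],"spin":0},{"xyz":[0,0,0.15],"spin":0},{"xyz":[0,0,0.15],"spin":0}]'
python3 -m inch '[{"xyz":[0,0,0.1],"spin":0},{"xyz":[0,0,0.2],"spin":0},{"xyz":[0,0,0.2],"spin":0},{"xyz":[0,0,0.2],"spin":0}]'
```

```text
t: 13.7
ee_pos: [582.4, 244.0, 201.2]
orientation: [-0.688, -3.063, 0.002]
ft_force: [-5.2, -2.4, 10.9]
width: 17.8
t: 14.1
ee_pos: [582.5, 244.1, 201.2]
orientation: [-0.688, -3.063, 0.001]
ft_force: [-6.3, -3.2, 17.2]
width: 17.5
```

```bash
python3 -m inch '[{"xyz":[0.02,-0.03,0.1],"spin":0},{"xyz":[0.02,-0.03,0.18],"spin":0},{"xyz":[0.02,-0.03,0.18],"spin":0},{"xyz":[0.02,-0.03,0.18],"spin":0},{"xyz":[0.02,-0.03,0.18],"spin":0},{"xyz":[0.02,-0.03,0.18],"spin":0},{"xyz":[0.02,-0.03,0.18],"spin":0},{"xyz":[0.02,-0.03,0.18],"spin":0},{"xyz":[0.02,-0.03,0.18],"spin":0}]'
python3 - <<'E'
from h import *
a=ctrl.get_image("scene")[:,:,::-1];b=ctrl.get_image("side")[:,:,::-1]
f=lambda i,x,y:cv2.resize(i[y-60:y+60,x-40:x+40],(400,600),interpolation=cv2.INTER_CUBIC)
cv2.imwrite("pics/c5.png",np.hstack([f(a,400,190),f(b,275,170)]))
o=ctrl.get_obs();print(o["ee_pos"],o["ft_force"],np.abs(o["qvel"]).max(),o["t"])
E
```

```text
t: 15.0
ee_pos: [582.4, 244.0, 201.1]
orientation: [-0.688, -3.064, 0.0]
ft_force: [-5.6, -2.2, 16.4]
width: 17.3
[582.42755098 244.02503671 201.14590231] [-5.49640513 -2.48264947 16.84608818] 0.001529496608302059 15.1
```

View pics/c5.png

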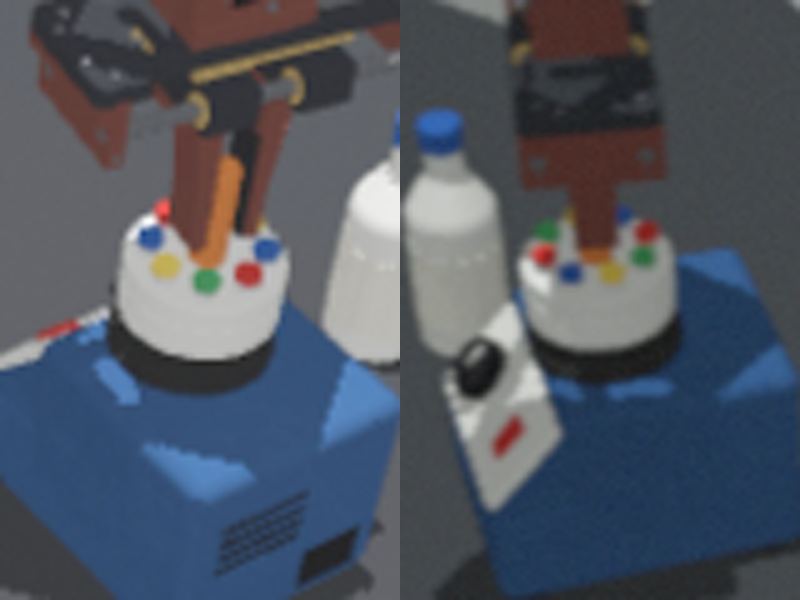

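The head is lower than before, level and at the stop, with a steady 16 N push and the arm at rest. I'm handing in.

```bash
python3 -c "
from workcell import ctrl
print(ctrl.close_job())
o=ctrl.get_obs();print(o['ee_pos'],o['ft_force'],o['t'])"
```

```text
the job is handed in; nothing more can be done
None
the job is handed in; nothing more can be done
```

I picked the white head up by its stem and lowered it over the spindle. I then pressed it down to the stop and handed the job in at about 15 s, still gripping and pushing. I used nine pictures.

- **Finding the pin:** I located it by eye with the wrist camera. The head dropped on first time with no force rise, so I didn't need to slide it about.
- **Dropping on:** By the gripper's height, the head's underside reached the flange at about 142 mm before I pressed. I can't read the touch switch directly, so I judged it from height and force.
- **Last checks:** The TCP was at 201.1 mm, which puts the underside at about 137 mm. The vertical push was steady at about 16–17 N and the arm was at rest. The last side and scene crops showed the head level and the bottle upright. The arm never went near the cup, box or rack, but I didn't look at them again at the end.
- **Side force:** About 6 N of sideways force stayed on the head. That is under the roughly 10 N at which the pin would turn. A small sideways correction reduced it only slightly.

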